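# Fit the drive gear on a worm reducer

## Task

Fit the drive gear to the worm reducer: first take the soft-faced mallet and drive the spring pin that stands proud of the reducer's cover down flush with its boss, then put the mallet back on the bench. Then take the gear by its hub, set it over the splined shaft, turn it until the splines mesh and slide it down fully home against the shaft's shoulder. It rides on a spring, so finish still holding the gear and pressing it home, so that I can slip the retaining clip on; leave the other things on the bench where they are.

Things in the scene. Friction and masses are not known exactly. Their poses are not given: they have to be found in the camera images.
- reducer: Grey worm gear reducer, bolted down, foot 136 x 120 mm; a level worm tunnel runs along its own +x side, with a steel input stub to its -y. Round aluminium cover on top, 112 mm across, its flat face 68 mm above the bench. The output shaft stands upright in the cover's middle and cannot turn. Origin: on the shaft axis at bench height.
- shaft_seat (a point): Centre of the shaft's round shoulder (34 mm across), 4 mm above the cover, 72 mm above the bench; axes as the reducer. The gear's origin lies here when it is fully home. From here to 42 mm above run four straight splines, along the reducer's own +x, +y, -x and -y: 7 mm wide, 27 mm across the tips, 18 mm across the core, upper ends bevelled 1.5 mm over 4 mm.
- shaft_tip (a point): Top end of the shaft, 131 mm above the bench. The last 17 mm, above the splines, are a plain round nose 18 mm across with a clip groove and a bevelled end; it enters the gear's bore with 1 mm to spare all round.
- spring_pin (a joint): How far the steel spring pin (8 mm across) has been driven into its low round boss (16 mm across, 2 mm high) on the cover, m: 0 to 0.004 as found (12 to 8 mm proud), 0.012 flush with the boss. It sits 43 mm from the shaft axis on the reducer's own -x side, sticks by friction (about 5 N, more when fast) and stays where it is driven. Left proud it keeps the gear from going home.
- pin_top (a point): Centre of the spring pin's upper end; moves with the pin, 78 to 82 mm above the bench at the start, 70 mm when flush.
- spring_washer (a joint): How far the flat steel washer (53 mm outside, 37 mm bore) that rides on a coil spring round the shaft's shoulder has been pressed down, m: 0 as found (its top 7 mm above the shoulder), 0.007 when the gear is home. It pushes up with about 5 N at 0 and 12 N at 0.007, so the gear rises again if let go.
- gear: Loose steel spur gear lying flat, hub upward, about 0.45 kg. Rim 110 mm across, 14 mm thick, 36 teeth; round hub 40 mm across, up to 50 mm above the underside. Through bore 20 mm with four grooves along the gear's own +x, +y, -x, -y (8.8 mm wide, 29 mm across): any quarter turn fits; it enters the splines within about 0.07 rad. Origin: centre of the underside, z along the hub.
- hub_top (a point): Centre of the top of the gear's hub, 50 mm above the gear's origin.
- mallet: Soft-faced mallet standing on one face: upright round head 36 mm across and 70 mm tall with black rubber faces; level wooden handle 17 mm wide and 22 mm high, its middle 35 mm above the lower face, running along the mallet's own -x to 147 mm from the head's axis. About 0.34 kg. Origin: centre of the lower face, z up.
- mallet_grip (a point): A good place to grip the handle across its 17 mm width: 38 mm from the head's axis, 35 mm above the lower face.
- mallet_centre (a point): Middle of the mallet's head, 35 mm above its lower face.
- tape_measure: Bystander: yellow tape measure, 64 mm high, on the near part of the bench; origin under its middle.
- battery: Bystander: battery, 50 mm long, 15 mm thick, lying; origin at its underside.
- hex_nut_1: Bystander: hexagon nut, 22 mm, lying flat; origin at its underside.
- marker: Bystander: marker pen, 135 mm long, lying; origin at its underside.
- glue_tube: Bystander: glue tube, 146 mm long, lying at the back; origin at its underside.
- offcut_1: Bystander: wooden offcut 110 x 38 x 38 mm at the back right; origin at its underside.

How it is judged:
By the outcome, as a careful person would: the job done as asked, in the order asked, and still so for the second after the job is handed in, while the arm keeps its last pose, push and grip.
It also fails if it takes over 61 s, if anything falls off the work surface, if the arm or the gripper's body presses on something with over 40 N, if the wrist force passes 120 N, or if a joint passes its speed limit or range.

## Robot

A 6-joint arm with a two-finger parallel gripper is mounted at the origin on a cart in front of the work surface, level with it; the furniture and walls round the work are solid. World frame = base frame: x ahead of the robot, y to its left, z up, the work surface at z = 0. Lengths are in m, angles in rad, forces in N, time in s.
With the tool pointing down it reaches from about 0.375 to 0.975 m from the base axis. Payload 3.8 kg.
Tool frame: the origin (TCP) lies midway between the tips of the shut fingers; the grasp point (between the pads) lies 19 mm behind it; z points along the fingers, y is the line along which they close (so a half turn about z gives the same grasp; the last joint's range is limited). The gripper opens to 88 mm and grips with 3 to 60 N. Pads are 18 mm wide; open, the fingers measure 123 mm over their backs; the gripper's body (75 mm by 187 mm) begins 45 mm behind the grasp point.
Start: joints at [1.123, 0.264, 1.604, -0, 1.274, -0.037], TCP at [0.27, 0.619, 0.239] pointing down, gripper open.
Joint ranges: [-2.63, 2.63], [-0.94, 2.18], [0.31, 2.57], [-1.31, 4.45], [0, 2.66], [-2.55, 2.55]. Speed limits (rad/s): [2.57, 2.57, 3.14, 3.14, 3.14, 3.14].

## Interface

Orientations are given as a rotation vector (axis times angle).
In Python, from cell import manip, inverse_kinematics, cams, order gives the robot as it stands. Calls block until the motion is done:
- manip.move_pose(position, orientation): joint-space move of the TCP to a pose.
- manip.move_linear(position, rate=0.15, rot=None): straight line of the TCP; rot=None keeps the orientation; rate is the mean speed in m/s.
- manip.set_joints(angles): joint-space move.
- manip.set_gripper(opening, force=None): finger opening in m; force is the grip in N (None keeps the last); returns when the fingers have stopped.
- manip.dwell(seconds).
- inverse_kinematics(position, orientation): joint angles nearest the present ones, or None.
- manip.state(): the state.
- cams.capture(name): name is "scene" or "top" or "wrist"; returns a dict with "image" (480x640x3 uint8, blue, green, red), "z_map" (480x640 float32, m along the optical axis (not along the pixel's ray), 0 where there is no reading), "intrinsics" (3x3 intrinsics, pixels), "position" and "orientation" of the camera in the world; the wrist camera has in their place "T_tool_cam" (4x4, takes a point from camera to tool coordinates, whose origin is the TCP and whose axes are the flange's). Camera axes: x right, y down, z forward; pixel columns grow to the right and rows downward; lengths in m; the calibration is good to about 2 mm. A picture is of the moment at which its call begins: read the wrist's pose just before it.
A pose or a line that the arm cannot do raises manip.IKError and nothing moves.
- order.close_job(): hands the job in; it is judged then, once.
The state is a dict: "clock": time; "joint_pos": joint angles; "joint_velocities": joint speeds; "tau": joint torques, N m; "tool_pos": TCP position; "tcp_rot": TCP orientation; "contact_force": force on the tool from outside, world axes, zero at the start; "moment": the same for the moment, N m; "gripper_width": finger opening in m; "grasp_force": force on a finger pad.
Only numpy, scipy, OpenCV 4.12 (cv2) and the standard library are available. Lean on these libraries where they do the work, as an engineer would, in place of code of your own. Each camera call takes 0.05 s, during which the arm holds its last target. There are 200 camera calls.

## Working session

There is one attempt and no reset: what is moved stays moved. The work goes in short steps, each a Python script; the robot and the scene stay as the last script left them, time stands still between calls to the robot, and variables do not carry over. Pictures are saved under pics/ and viewed, at most 10 in all, crops included, and the job is handed in when it is done.

```bash
ls; mkdir -p pics
python3 - <<'E'
from cell import manip,cams
import cv2,numpy as np
print(manip.state())
for n in("top","scene"):
    c=cams.capture(n);cv2.imwrite(f"pics/{n}0.png",c["image"]);np.savez(f"{n}0.npz",**c);print(n,c["intrinsics"],c["position"],c["orientation"])
E
```

```text
pics
{'clock': 0.0, 'joint_pos': array([ 1.12311472e+00,  2.64720823e-01,  1.60534230e+00,  3.94893202e-05,
        1.27369632e+00, -3.69122161e-02]), 'joint_velocities': array([-4.61827660e-04, -1.07064274e-03, -7.17347041e-05,  4.73575553e-04,
       -4.76794538e-05,  4.42864434e-04]), 'tau': array([ 2.55404186e-03, -5.02099729e+01, -3.56883824e+01,  7.31400750e-02,
        2.92336353e-02, -1.56344813e-04]), 'tool_pos': array([0.26923348, 0.61822259, 0.2374269 ]), 'tcp_rot': array([-0.64061229, -3.07501431,  0.00328936]), 'contact_force': array([-0.06508305,  0.1145631 ,  0.37052591]), 'moment': array([-0.03037934,  0.04472149,  0.02434308]), 'grasp_force': 0.0, 'gripper_width': 0.08817403480452793}
top [[487.87368395   0.         326.53539005]
 [  0.         487.87368395 243.40075059]
 [  0.           0.           1.        ]] [ 0.43752282 -0.040976    0.95847501] [-2.12798375  2.13713215 -0.22749773]
scene [[440.65976874   0.         321.40791604]
 [  0.         440.65976874 243.01225794]
 [  0.           0.           1.        ]] [0.32437168 0.49234527 0.70017369] [-0.61666256  2.69679842 -1.0775195 ]
```

View pics/top0.png

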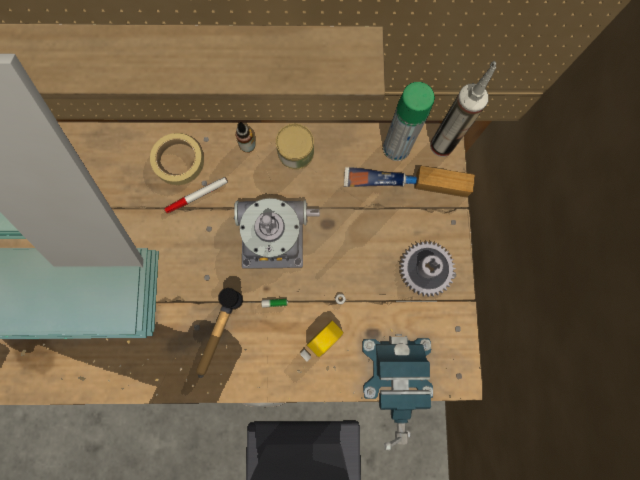

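View pics/scene0.png

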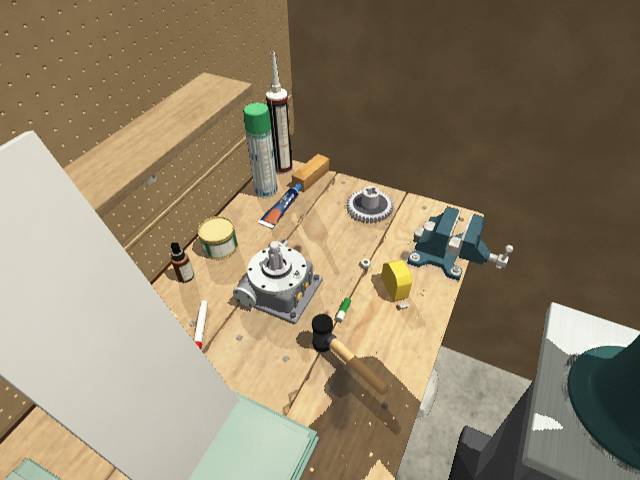

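The top view shows the reducer cover at about (270,228), the pin near (268,248), the mallet head at (230,299) with its handle running to (203,372), the gear at (428,268) with its hub top at (432,266), and the vise at (400,375). A grey panel stands on the left. Next I'll measure these from depth.

```bash
cat > h.py <<'E'
import numpy as np,cv2
from scipy.spatial.transform import Rotation as R
from cell import manip,cams,inverse_kinematics,order
def pose(c,st=None):
    if "T_tool_cam" in c:
        T=np.eye(4);T[:3,:3]=R.from_rotvec(st["tcp_rot"]).as_matrix();T[:3,3]=st["tool_pos"];T=T@c["T_tool_cam"];return T[:3,:3],T[:3,3]
    return R.from_rotvec(c["orientation"]).as_matrix(),np.asarray(c["position"])
def cloud(c,st=None):
    K=c["intrinsics"];M,p=pose(c,st);z=c["z_map"];v,u=np.mgrid[:480,:640]
    P=np.stack([(u-K[0,2])/K[0,0]*z,(v-K[1,2])/K[1,1]*z,z],-1)@M.T+p
    P[z<=0]=np.nan;return P
def atz(c,uv,z,st=None):  # pixel rays hit plane z
    K=c["intrinsics"];M,p=pose(c,st);uv=np.atleast_2d(uv).astype(float)
    d=np.c_[(uv[:,0]-K[0,2])/K[0,0],(uv[:,1]-K[1,2])/K[1,1],np.ones(len(uv))]@M.T
    return p+d*((z-p[2])/d[:,2])[:,None]
def fitc(P):  # algebraic circle fit, robust
    P=P[:,:2]
    from scipy.optimize import least_squares
    c0=P.mean(0);r=least_squares(lambda q:np.hypot(*(P-q[:2]).T)-q[2],[*c0,.03],loss='soft_l1',f_scale=.001);return r.x
def down(a): # tool down, tool y axis at world angle a
    y=np.array([np.cos(a),np.sin(a),0]);z=np.array([0,0,-1.]);return R.from_matrix(np.c_[np.cross(y,z),y,z]).as_rotvec()
E
python3 - <<'E'
from h import *
for n in("top","scene"):
    c=dict(np.load(f"{n}0.npz"));P=cloud(c);np.set_printoptions(precision=3,suppress=True)
    if n=="top":
        for nm,uv in dict(bench=(200,260),shafttip=(266,216),cover=(285,235),pin=(268,248),head=(230,299),h1=(224,316),h2=(205,365),hub=(438,262),rim=(415,285),panel=(60,150),panelR=(140,260),teal=(100,300),shelf=(200,50),visetop=(400,350),tape=(322,340),can=(415,100),tin=(295,145)).items(): print(nm,P[uv[1],uv[0]])
    ok=np.isfinite(P[...,0]);
    def near(x,y,r,z0,z1): return P[ok&(np.hypot(P[...,0]-x,P[...,1]-y)<r)&(P[...,2]>z0)&(P[...,2]<z1)]
    for nm,(uv,r,z0,z1) in dict(gearhub=((438,262),.06,.044,.056),rim=((428,268),.075,.009,.02),cover=((270,228),.07,.064,.0705),tip=((266,216),.05,.115,.14),pin=((268,248),.03,.074,.09),head=((230,299),.025,.06,.08)).items():
        if n=="top": q=P[uv[1],uv[0]]; globals().setdefault('Q',{})[nm]=q
        q=near(*Q[nm][:2],r,z0,z1)
        if len(q): print(n,nm,len(q),q.mean(0),q.min(0),q.max(0),(q.min(0)+q.max(0))/2)
    h=near(*Q["head"][:2],.2,.03,.055);h=h[np.hypot(*(h-Q["head"])[:,:2].T)>.03]
    if len(h):
        m=h.mean(0);w=np.linalg.svd(h[:,:2]-m[:2])[2][0];print("handle",len(h),m,w,np.arctan2(w[1],w[0]))
E
```

```text
bench [0.588 0.185 0.003]
shafttip [0.646 0.045 0.127]
cover [0.624 0.015 0.069]
pin [0.597 0.045 0.081]
head [0.506 0.113 0.07 ]
h1 [0.477 0.127 0.044]
h2 [0.389 0.16  0.039]
hub [ 0.575 -0.274  0.05 ]
rim [ 0.535 -0.235  0.016]
panel [0.68  0.292 0.347]
panelR [0.58  0.284 0.054]
teal [0.507 0.355 0.047]
shelf [0.842 0.123 0.321]
visetop [ 0.413 -0.194  0.063]
tape [ 0.432 -0.053  0.063]
can [ 0.816 -0.205  0.225]
tin [ 0.807 -0.002  0.055]
top gearhub 237 [ 0.569 -0.262  0.049] [ 0.549 -0.282  0.044] [ 0.589 -0.243  0.053] [ 0.569 -0.262  0.049]
top rim 1666 [ 0.568 -0.26   0.013] [ 0.516 -0.315  0.009] [ 0.624 -0.208  0.02 ] [ 0.57  -0.261  0.014]
top cover 2042 [0.639 0.044 0.067] [ 0.584 -0.011  0.064] [0.695 0.099 0.07 ] [0.639 0.044 0.067]
top tip 95 [0.638 0.044 0.128] [0.631 0.035 0.116] [0.648 0.053 0.135] [0.639 0.044 0.125]
top pin 101 [0.616 0.045 0.079] [0.594 0.027 0.074] [0.627 0.062 0.089] [0.611 0.044 0.082]
top head 312 [0.509 0.117 0.069] [0.492 0.1   0.062] [0.526 0.135 0.075] [0.509 0.117 0.068]
handle 2919 [0.509 0.212 0.042] [-0.09   0.996] 1.661185897932616
scene gearhub 136 [ 0.568 -0.258  0.048] [ 0.548 -0.278  0.044] [ 0.589 -0.239  0.052] [ 0.568 -0.258  0.048]
scene rim 770 [ 0.565 -0.251  0.012] [ 0.515 -0.312  0.009] [ 0.622 -0.206  0.02 ] [ 0.568 -0.259  0.014]
scene cover 1551 [0.635 0.054 0.068] [ 0.584 -0.009  0.064] [0.696 0.102 0.07 ] [0.64  0.046 0.067]
scene tip 106 [0.638 0.049 0.126] [0.631 0.038 0.115] [0.651 0.055 0.132] [0.641 0.047 0.124]
scene pin 91 [0.615 0.046 0.079] [0.592 0.028 0.074] [0.627 0.063 0.089] [0.61  0.045 0.082]
scene head 344 [0.508 0.121 0.069] [0.491 0.102 0.06 ] [0.526 0.137 0.072] [0.509 0.12  0.066]
handle 3972 [0.509 0.193 0.042] [-0.082  0.997] 1.652551293029279
```

Run:
```python
from h import *
Ps=np.concatenate([cloud(dict(np.load(f"{n}0.npz"))).reshape(-1,3) for n in("top","scene")]);Ps=Ps[np.isfinite(Ps[:,0])]
xs=np.arange(.2,1.0,.04);ys=np.arange(.64,-.42,-.04)
print("max z cm; cols y=",[int(100*y) for y in ys])
for x in xs[::-1]:
    print(f"{x:.2f}",*[f"{100*q[:,2].max():4.0f}" if len(q:=Ps[(abs(Ps[:,0]-x)<.02)&(abs(Ps[:,1]-y)<.02)])>3 else "   ." for y in ys])
w=Ps[(Ps[:,1]>.2)&(Ps[:,2]>.07)&(Ps[:,0]>.4)&(Ps[:,0]<.75)];print(len(w),w.min(0),w.max(0))
# mallet handle
c=dict(np.load("top0.npz"));P=cloud(c).reshape(-1,3);P=P[np.isfinite(P[:,0])]
h=P[(P[:,2]>.036)&(P[:,2]<.055)&(P[:,0]<.49)&(P[:,0]>.35)&(P[:,1]>.1)&(P[:,1]<.19)]
m=h.mean(0);U=np.linalg.svd(h[:,:2]-m[:2])[2][0];print("handle",len(h),m,h.min(0),h.max(0),np.arctan2(*U[::-1]))
```

```text
max z cm; cols y= [64, 60, 55, 51, 47, 43, 39, 35, 31, 27, 23, 19, 15, 11, 7, 3, 0, -4, -8, -12, -16, -20, -24, -28, -32, -36, -40]
0.96    .    .    .  -15  -13    .    .    .    .    .    .    .    .    .   -7  -13    .    .    .    .    .    .    .    .    .    .    .
0.92    .    .    .   -4   -4    .    .    .    .    .    .    .    .    .   -2   -4    .    .    .    .    .    .    .    .    .    .    .
0.88    .    .    .    0    9   10   37   37   37   37   44   51   53   53   51   50   49   48   47   46   44   43   42   41   40   39   38
0.84    .    .    .    0    0    0   32   32   32   32   32   32   32   32   32   32   32   32   32   32   32   23   23   29   31    0    .
0.80    .    .    .    5    4    0    0   32   32   32   32   32   32   32   32   32   32   32   32   32   32   23   23   23   23    0    .
0.76    .    .    .    5    4    0    0   32   47   47   32   32   32   32   32   32   32   32   32   32   32    3    4    4    4    4    .
0.72    .    .    .    .    4    0   41   45   48   48    2    2    2    1    1    0    0    0    0    1    2    2    4    4    
[... 1341 characters left out ...]
    1    0    0    0    0    0    3   10   10    9    1    0    0  -76
0.28    .    .    .    .    .    .    .    .    .    .    .    .    .  -11   -9  -10  -76  -76  -76  -76   11    6  -76  -76  -76  -76  -76
0.24  -76  -77    .    .    .    .    .  -77  -76    .    .    .    .    .    .    .  -76  -76  -76  -76   11    6  -76  -76  -76  -76  -76
0.20  -76  -76  -76  -76  -76  -76  -76  -76  -76  -76  -76  -76  -76  -76  -76  -76  -76  -76  -76  -76  -76  -76  -76  -76  -76  -76  -76
60471 [0.57869742 0.28298549 0.07000253] [0.74223723 0.45037993 0.47610984]
handle 674 [0.43115105 0.14620659 0.04395735] [0.37275597 0.11597227 0.03601808] [0.4896968  0.17547635 0.05062519] 2.770931376845817
```

Run:
```python
from h import *
cams=None
t=dict(np.load("top0.npz"));i=t["image"]
a=cv2.resize(i[185:275,220:320],None,fx=5,fy=5,interpolation=cv2.INTER_CUBIC)[:400]
b=cv2.resize(i[238:302,395:465],None,fx=4,fy=4,interpolation=cv2.INTER_CUBIC)
o=np.zeros((400,800,3),np.uint8);o[:,:500]=a;o[:256,510:790]=b;cv2.imwrite("pics/crop1.png",o)
```

```text
(no output)
```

View pics/crop1.png

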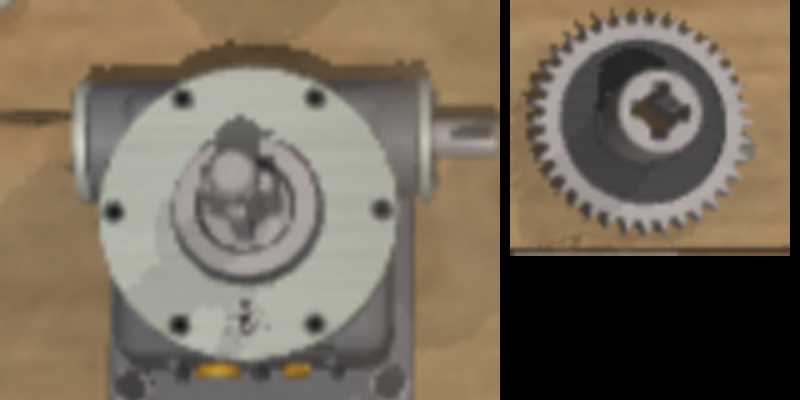

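```bash
cat > snap.py <<'E'
from h import *
def snap(n):
    s=manip.state();c=cams.capture("wrist");cv2.imwrite(f"pics/{n}.png",c["image"]);np.savez(f"{n}.npz",st_pos=s["tool_pos"],st_rot=s["tcp_rot"],**c);return c,s
def load(n):
    d=dict(np.load(f"{n}.npz"));return d,dict(tool_pos=d["st_pos"],tcp_rot=d["st_rot"])
E
python3 - <<'E'
from snap import *
np.set_printoptions(precision=4,suppress=True)
p=np.array([.27,.619]);p=p/np.hypot(*p)*.46
manip.move_pose([*p,.33],down(1.16))
manip.move_pose([.42,.15,.33],down(.0))
manip.move_pose([.620,.045,.29],down(-np.pi/2))
manip.dwell(.2)
c,s=snap("w_red");print(s["clock"],s["joint_pos"],s["tool_pos"],c["T_tool_cam"],c["intrinsics"],s["contact_force"])
E
```

```text
3.775 [0.0335 0.1353 1.6614 0.0001 1.344  1.6028] [0.6197 0.0457 0.2907] [[-0.0008 -0.9522 -0.3056  0.0801]
 [ 1.     -0.0013  0.0016  0.0003]
 [-0.0019 -0.3056  0.9522 -0.1446]
 [ 0.      0.      0.      1.    ]] [[383.4714   0.     315.9747]
 [  0.     383.4714 242.3877]
 [  0.       0.       1.    ]] [-0.8247 -0.4021 -0.5502]
```

View pics/w_red.png

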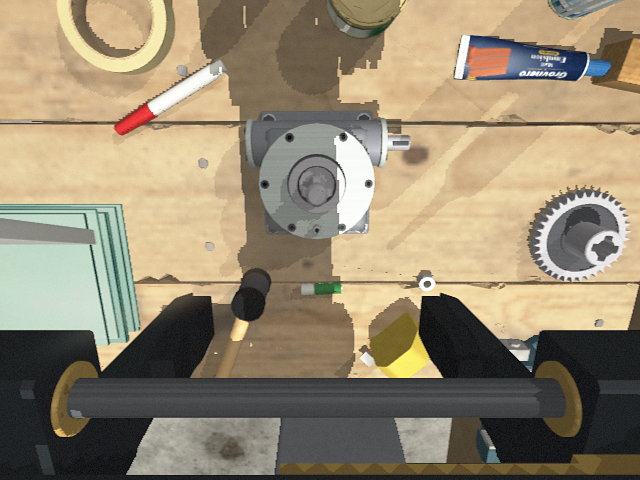

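The wrist view shows the cover at (316,182) with six bolt heads, such as (265,184), (368,184) and (343,136). The pin is at (316,230), the gear at (578,235) with its hub top at (603,247), and the mallet head at (252,293).

```bash
cat > meas.py <<'E'
from snap import *
np.set_printoptions(precision=4,suppress=True)
def sel(P,x,y,r,z0,z1): return P[np.isfinite(P[...,0])&(np.hypot(P[...,0]-x,P[...,1]-y)<r)&(P[...,2]>z0)&(P[...,2]<z1)]
def disc(q):  # centre and radius of a filled blob in plan
    (x,y),r=cv2.minEnclosingCircle((q[:,:2]*1000).astype(np.float32));return x/1000,y/1000,r/1000,len(q),np.median(q[:,2])
E
python3 - <<'E'
from meas import *
from scipy.optimize import least_squares
c,s=load("w_red");P=cloud(c,s)
print("bench z",[np.median(P[a:a+10,b:b+10,2]) for a,b in((210,180),(160,450),(250,420))])
print("tip",disc(sel(P,.639,.045,.03,.127,.136)))
print("cover",disc(sel(P,.639,.045,.07,.064,.0695)))
print("washer",disc(sel(P,.639,.045,.035,.0765,.082)))
print("pin",disc(sel(P,.596,.045,.012,.076,.085)))
print("head",disc(sel(P,.509,.117,.03,.066,.075)))
print("hub",disc(sel(P,.569,-.262,.035,.047,.054)), "rim",disc(sel(P,.569,-.262,.075,.011,.018)))
# bolt heads: fit hexagon
g=cv2.cvtColor(c["image"],cv2.COLOR_BGR2GRAY).astype(float)
pts=[]
for u,v in((265,184),(368,184),(290,137),(343,136),(290,227),(346,227)):
    w=g[v-6:v+7,u-6:u+7];t=np.median(w)-w;t[t<.45*t.max()]=0
    yy,xx=np.mgrid[v-6:v+7,u-6:u+7];pts.append((np.sum(xx*t)/t.sum(),np.sum(yy*t)/t.sum()))
W=atz(c,pts,.068,s)[:,:2];print(np.array(pts),W,W.mean(0))
an=np.arctan2(*(W-W.mean(0)).T[::-1]);print("bolt ang",an,np.hypot(*(W-W.mean(0)).T))
print("yaw mod 60deg",[((a*6+np.pi)%(2*np.pi)-np.pi)/6 for a in an],[((a-np.pi/6)*6+np.pi)%(2*np.pi)/6-np.pi/6 for a in an])
o=np.zeros((500,800,3),np.uint8)
o[:400,:400]=cv2.resize(c["image"][155:215,286:346],(400,400),interpolation=cv2.INTER_CUBIC)
o[:400,400:]=cv2.resize(c["image"][217:277,573:633],(400,400),interpolation=cv2.INTER_CUBIC)
cv2.imwrite("pics/crop2.png",o)
E
```

```text
bench z [np.float64(-0.0016381797303614831), np.float64(nan), np.float64(nan)]
tip (0.6410512084960938, 0.04521260452270508, 0.008973430633544922, 358, np.float64(0.12927279493601743))
cover (0.641026611328125, 0.04489826202392578, 0.05598889923095703, 8073, np.float64(0.066689874032473))
washer (0.6410520629882812, 0.044986019134521486, 0.02653020477294922, 1198, np.float64(0.07770077138187403))
pin (0.5981610107421875, 0.04466827392578125, 0.004043501853942871, 55, np.float64(0.07817506910873434))
head (0.5112554016113281, 0.11833074188232422, 0.01780511474609375, 798, np.float64(0.06850551863916751))
hub (0.5703306884765625, -0.26140847778320314, 0.02059909439086914, 726, np.float64(0.04900665389187539)) rim (0.5691443481445313, -0.261033447265625, 0.055750827789306644, 3518, np.float64(0.012626861218645646))
[[264.2395 183.8283]
 [368.1214 183.1962]
 [288.9946 137.1276]
 [342.6411 135.749 ]
 [291.302  226.8898]
 [343.5604 227.7804]] [[ 0.6411  0.0944]
 [ 0.6418 -0.0052]
 [ 0.6844  0.0698]
 [ 0.6856  0.0202]
 [ 0.5983  0.0693]
 [ 0.5974  0.0173]] [0.6414 0.0443]
bolt ang [ 1.5771 -1.564   0.5357 -0.4994  2.6166 -2.5921] [0.0501 0.0495 0.0499 0.0503 0.0498 0.0516]
yaw mod 60deg [np.float64(-0.5172695558781454), np.float64(-0.5168018153034595), np.float64(-0.5114541352979622), np.float64(-0.4993995073828688), np.float64(0.5222264854978622), np.float64(-0.4977297908012108)] [np.float64(0.006329219720153545), np.float64(0.006796960294839449), np.float64(0.012144640300336684), np.float64(0.02419926821543006), np.float64(-0.0013722901004366017), np.float64(0.0258689847970881)]
```

View pics/crop2.png

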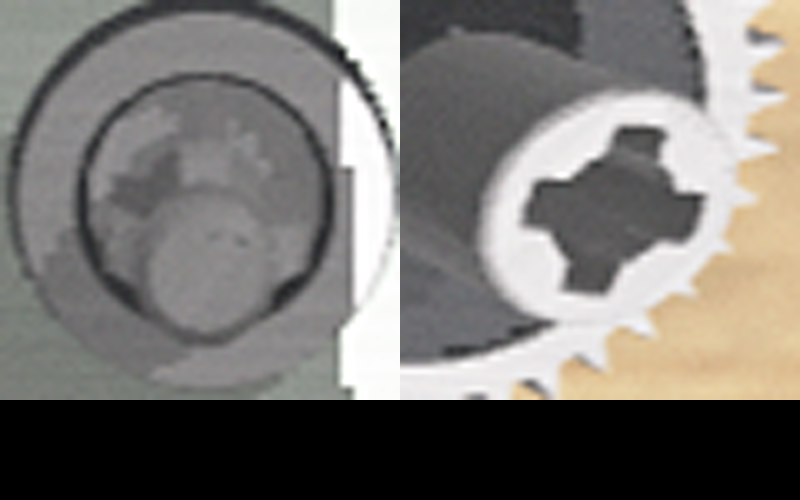

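```bash
cat >> meas.py <<'E'
def mallet(c,s,z0=.034):
    P=cloud(c,s);h=disc(sel(P,.51,.118,.03,.064,.075));C=np.array(h[:2])
    q=P[np.isfinite(P[...,0])&(P[...,2]>z0)&(P[...,2]<.052)][:,:2];d=q-C;r=np.hypot(*d.T)
    q=q[(r>.024)&(r<.15)&(abs(d@[.36,.93])<.04)&(d[:,0]<-.015)]
    m=q.mean(0);U=np.linalg.svd(q-m,full_matrices=False)[2][0];U*=np.sign((m-C)@U)
    return C,np.arctan2(*(m-C)[::-1]),np.arctan2(*U[::-1]),len(q),np.ptp((q-C)@[-U[1],U[0]]),np.ptp((q-C)@U)
E
python3 - <<'E'
from meas import *
for n in("w_red",): print(mallet(*load(n)))
manip.move_pose([.46,.137,.19],down(2.77-np.pi/2));manip.dwell(.15)
c,s=snap("w_mal");print(s["clock"],s["tool_pos"],s["joint_pos"]);print(mallet(c,s))
E
```

```text
(array([0.5113, 0.1183]), np.float64(2.776008493767475), np.float64(2.7684232945256655), 886, np.float64(0.017373255852439408), np.float64(0.08941629036217305))
6.1667 [0.4602 0.137  0.1901] [ 0.2373 -0.0723  2.063  -0.      1.1507 -0.9615]
(array([0.5102, 0.1176]), np.float64(2.774386443811375), np.float64(2.7770936457142383), 3580, np.float64(0.018227151342117314), np.float64(0.12415213777343503))
```

Run:
```python
from meas import *
manip.set_gripper(.05)
o=down(2.775-np.pi/2)
manip.move_pose([.475,.1318,.08],o)
manip.move_linear([.475,.1318,.017],rate=.08)
manip.set_gripper(0,60)
s=manip.state();print(s["clock"],s["tool_pos"],s["gripper_width"],s["grasp_force"],s["contact_force"])
manip.move_linear([.475,.1318,.13],rate=.12)
manip.dwell(.1);s=manip.state();print(s["clock"],s["tool_pos"],s["gripper_width"],s["grasp_force"],s["contact_force"],s["moment"])
```

```text
8.9833 [0.4752 0.1319 0.0172] 0.016373976245379656 59.991641007363796 [0.0812 0.9135 1.2769]
10.175 [0.4741 0.1316 0.1288] 0.016216082767373234 59.99141648411751 [-0.5687 -0.3655 -3.6896] [-0.0004  0.0182  0.0145]
```

Run:
```python
from meas import *
x,y=.5567,.0585
manip.move_linear([x,y,.13],rate=.12)
manip.move_linear([x,y,.102],rate=.1);f0=manip.state()["contact_force"]
z=.1
while z>.083:
    manip.move_linear([x,y,z],rate=.015);s=manip.state();f=s["contact_force"]-f0
    print(round(s["clock"],2),round(z,4),s["tool_pos"],f,s["moment"],s["gripper_width"])
    if f[2]>16: break
    z-=.002 if z>.0905 else .001
```

```text
11.96 0.1 [0.5571 0.0585 0.1005] [ 1.3353 -0.0947  0.1289] [0.0401 0.0575 0.0166] 0.016476327202434107
12.24 0.098 [0.5566 0.0585 0.0979] [-0.0188 -0.1963  0.4405] [0.0514 0.108  0.0142] 0.016770055897609416
12.53 0.096 [0.557  0.0585 0.0964] [-0.1813 -1.0458  2.8638] [0.0243 0.0804 0.0054] 0.016410994368158016
12.81 0.094 [0.5569 0.0585 0.0943] [-0.1927 -1.0058  5.319 ] [ 0.0652  0.1147 -0.0127] 0.016091598802514276
13.09 0.092 [0.5569 0.0585 0.092 ] [-0.665   0.2281  4.0206] [0.0447 0.0943 0.029 ] 0.016098985482899224
13.38 0.09 [0.5569 0.0585 0.0899] [0.8524 0.6074 4.1852] [ 0.1503 -0.0842  0.0351] 0.016192832501004187
13.62 0.089 [0.5569 0.0585 0.089 ] [ 1.8845 -0.5637  3.8849] [ 0.1375 -0.0587  0.0242] 0.01631913177349991
13.88 0.088 [0.5568 0.0585 0.088 ] [0.8963 0.6432 4.1848] [ 0.1498 -0.0688 -0.0139] 0.015808086271560974
14.12 0.087 [0.5568 0.0585 0.087 ] [1.0289 0.2033 5.592 ] [ 0.0948 -0.0337  0.0298] 0.01623326072280757
14.38 0.086 [0.5567 0.0586 0.0867] [-1.6036  0.8698  9.7657] [0.156  0.2317 0.0335] 0.016014140592357874
14.62 0.085 [0.5566 0.0587 0.0864] [-4.5491  1.0887 15.5476] [0.1243 0.6095 0.0094] 0.016349575862580134
14.88 0.084 [0.5564 0.0588 0.0861] [-7.7456  0.6801 18.8892] [ 0.0843  0.9197 -0.0499] 0.01647893685663159
```

Run:
```python
from meas import *
manip.move_linear([.5567,.0585,.13],rate=.12)
manip.move_linear([.475,.1318,.13],rate=.15)
c=cams.capture("scene");P=cloud(c)
for nm,a in dict(pin=(.598,.045,.010),tip=(.641,.046,.008),cover=(.64,.045,.05)).items():
    q=sel(P,*a,.06 if nm!="tip" else .12,.085 if nm!="tip" else .14);print(nm,len(q),np.percentile(q[:,2],[5,50,90,99]) if len(q) else '')
cv2.imwrite("pics/sc1.png",cv2.resize(c["image"][150:420,190:430],None,fx=2.2,fy=2.2))
f0=manip.state()["contact_force"]
manip.move_linear([.475,.1318,.022],rate=.12)
for z in(.0195,.0175,.0165,.0155):
    manip.move_linear([.475,.1318,z],rate=.03);s=manip.state();f=s["contact_force"]-f0;print(z,s["tool_pos"],f,s["clock"])
    if f[2]>5: break
```

```text
pin 71 [0.0664 0.069  0.0707 0.073 ]
tip 51 [0.1239 0.1304 0.1314 0.132 ]
cover 1425 [0.0659 0.0681 0.0787 0.0823]
0.0195 [0.4754 0.1319 0.02  ] [ 0.6866 -0.0315 -0.4463] 17.6417
0.0175 [0.475  0.1318 0.0175] [ 0.7379 -0.3994 -0.5096] 17.8917
0.0165 [0.4751 0.1319 0.0172] [-3.6997 -0.6503  7.6204] 18.1417
```

View pics/sc1.png

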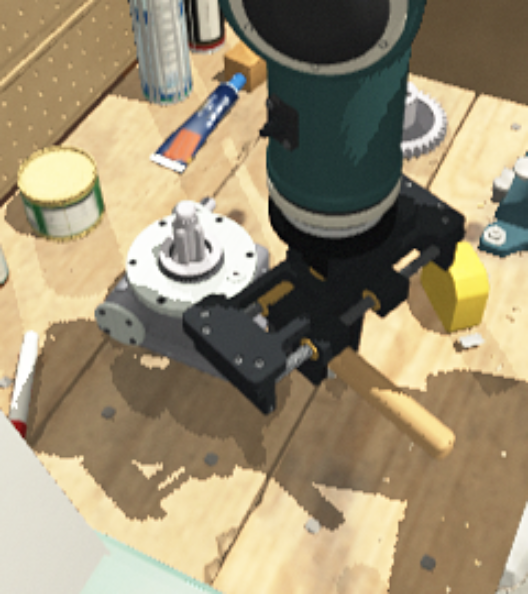

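Run:
```python
from meas import *
manip.set_gripper(.05)
manip.move_linear([.475,.1318,.13],rate=.15)
manip.move_pose([.620,.045,.29],down(-np.pi/2));manip.dwell(.2)
c,s=snap("w_red2");P=cloud(c,s);print(s["clock"])
print("mallet",mallet(c,s))
print("tip",disc(sel(P,.639,.045,.03,.127,.136)),"cover",disc(sel(P,.639,.045,.07,.064,.0685)))
q=sel(P,.598,.0447,.0035,.06,.09);print("pin",len(q),np.percentile(q[:,2],[5,50,95]))
q=sel(P,.598,.0447,.008,.0,.09);r=np.hypot(*(q[:,:2]-[.598,.0447]).T);print("boss",np.median(q[(r>.005)&(r<.0075),2]))
manip.move_pose([.549,-.261,.21],down(-np.pi/2));manip.dwell(.2)
c,s=snap("w_gear");P=cloud(c,s);print(s["clock"],s["tool_pos"],s["joint_pos"])
h=disc(sel(P,.5695,-.261,.035,.046,.055));print("hub",h,"rim",disc(sel(P,.569,-.262,.075,.0105,.018)))
# rectified plan view of hub top, 0.1 mm/px
zt=h[4];M,p=pose(c,s);K=c["intrinsics"]
n=500;jj,ii=np.meshgrid(np.arange(n),np.arange(n));X=np.stack([h[0]-(ii-n/2)*1e-4,h[1]-(jj-n/2)*1e-4,np.full(ii.shape,zt)],-1)
q=(X-p)@M;m=(q[...,:2]/q[...,2:]*K[0,0]+K[:2,2]).astype(np.float32)
im=cv2.remap(c["image"],m[...,0],m[...,1],cv2.INTER_CUBIC);zz=cv2.remap(c["z_map"],m[...,0],m[...,1],cv2.INTER_NEAREST)
hole=(zz>q[...,2]+.004)
yy,xx=np.mgrid[:n,:n];x=-(yy-n/2)*1e-4;y=-(xx-n/2)*1e-4;r=np.hypot(x,y);a=np.arctan2(y,x)
g=cv2.cvtColor(im,cv2.COLOR_BGR2GRAY).astype(float)
for nm,w in(("depth",hole.astype(float)),("grey",255-g)):
    k=(r>.0112)&(r<.0138);w=w*k;print(nm,"groove angle mod 90:",np.angle(np.sum(w*np.exp(4j*a)))/4,abs(np.sum(w*np.exp(4j*a)))/w.sum())
k=r<.0148;print("bore centre",x[hole&k].mean(),y[hole&k].mean())
cv2.imwrite("pics/gear_plan.png",np.hstack([im,cv2.cvtColor((hole*255).astype(np.uint8),cv2.COLOR_GRAY2BGR)])[:, :800])
```

```text
22.1083meas.py:10: RuntimeWarning: Mean of empty slice.
  m=q.mean(0);U=np.linalg.svd(q-m,full_matrices=False)[2][0];U*=np.sign((m-C)@U)
  ret = um.true_divide(
Traceback (most recent call last):
  File "meas.py", line 10, in mallet
    m=q.mean(0);U=np.linalg.svd(q-m,full_matrices=False)[2][0];U*=np.sign((m-C)@U)
                  ~~~~~~~~~~~~~~~~~~~~~~~~~~~~~~~~~~~~~~~~~^^^
IndexError: index 0 is out of bounds for axis 0 with size 0
```

```bash
cat > plan.py <<'E'
from meas import *
def plan(c,s,cx,cy,zt,name):
    M,p=pose(c,s);K=c["intrinsics"];n=500;ii,jj=np.mgrid[:n,:n];x=-(ii-n/2)*1e-4;y=-(jj-n/2)*1e-4
    q=(np.stack([cx+x,cy+y,np.full(x.shape,zt)],-1)-p)@M;m=(q[...,:2]/q[...,2:]*K[0,0]+K[:2,2]).astype(np.float32)
    im=cv2.remap(c["image"],m[...,0],m[...,1],cv2.INTER_CUBIC);zz=cv2.remap(c["z_map"],m[...,0],m[...,1],cv2.INTER_NEAREST)
    hole=zz>q[...,2]+.004;r=np.hypot(x,y);a=np.arctan2(y,x);g=cv2.cvtColor(im,cv2.COLOR_BGR2GRAY).astype(float);k=(r>.0112)&(r<.0138)
    for nm,w in(("depth",hole*1.),("grey",255-g)):
        z=np.sum((w-w[k].mean())[k]*np.exp(4j*a[k]));print(nm,"groove angle mod 90:",np.angle(z)/4,abs(z)/k.sum())
    b=hole&(r<.0148);print("bore centre",x[b].mean(),y[b].mean())
    cv2.imwrite(name,cv2.resize(np.hstack([im,cv2.cvtColor((hole*255).astype(np.uint8),cv2.COLOR_GRAY2BGR)]),(800,400)))
E
python3 - <<'E'
from plan import *
c,s=load("w_red2");P=cloud(c,s)
h=sel(P,.51,.118,.04,.06,.08);print("head",len(h),disc(h) if len(h) else 0)
print("tip",disc(sel(P,.639,.045,.03,.127,.136)),"cover",disc(sel(P,.639,.045,.07,.064,.0685)))
q=sel(P,.598,.0447,.0035,.06,.09);print("pin",len(q),np.percentile(q[:,2],[5,50,95]))
q=sel(P,.598,.0447,.008,.0,.09);r=np.hypot(*(q[:,:2]-[.598,.0447]).T);print("boss",np.median(q[(r>.005)&(r<.0075),2]))
manip.move_pose([.549,-.261,.21],down(-np.pi/2));manip.dwell(.2)
c,s=snap("w_gear");P=cloud(c,s);print(s["clock"],s["tool_pos"],s["joint_pos"])
h=disc(sel(P,.5695,-.261,.035,.046,.055));print("hub",h,"rim",disc(sel(P,.569,-.262,.075,.0105,.018)))
plan(c,s,h[0],h[1],h[4],"pics/gear_plan.png")
E
```

```text
head 260 (0.5120777587890625, 0.11668342590332031, 0.01737666130065918, 260, np.float64(0.06776901111673475))
tip (0.6410997314453125, 0.04502643585205078, 0.008899335861206054, 358, np.float64(0.1292100663656985)) cover (0.64093603515625, 0.04500049209594727, 0.05605100631713867, 7970, np.float64(0.06667462609870081))
pin 36 [0.0676 0.0687 0.0697]
boss 0.06860410246187154
23.5917 [ 0.5498 -0.2599  0.2105] [-0.4827  0.1574  1.7846  0.0002  1.1987  1.0862]
hub (0.57006298828125, -0.26153363037109373, 0.020134227752685547, 1201, np.float64(0.0484745280582774)) rim (0.5699656982421875, -0.26156375122070313, 0.05492090606689453, 6315, np.float64(0.011969171275894308))
depth groove angle mod 90: -0.09330157058443464 0.2951557339967238
grey groove angle mod 90: -0.10040029469675668 43.0020426592333
bore centre 0.00036133345358616475 -0.00010804265969200245
```

View pics/gear_plan.png

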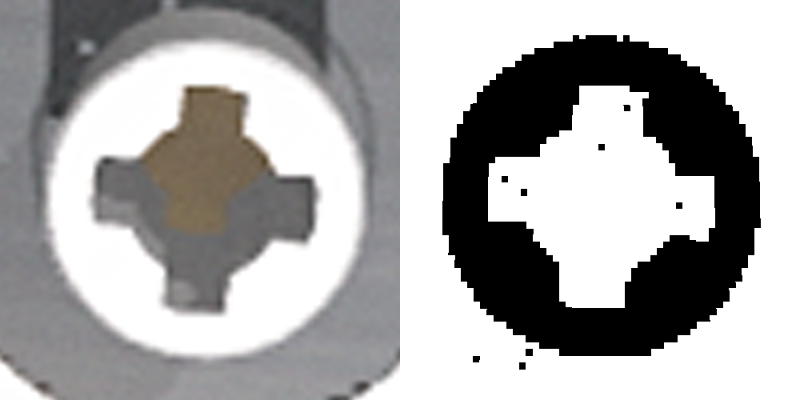

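The plan view shows the four bore grooves turned about -0.097 rad, with the hub centre at (0.570,-0.2615). The pin reads level with its boss and the mallet is standing where it was. Next I'll grasp the gear.

Run:
```python
from meas import *
manip.set_gripper(.062)
o=down(-np.pi/2)
manip.move_pose([.5700,-.2615,.09],o)
manip.move_linear([.5700,-.2615,.0205],rate=.08);manip.dwell(.1)
s=manip.state();print(s["clock"],s["tool_pos"])
manip.set_gripper(0,60)
s=manip.state();print(s["clock"],s["tool_pos"],s["gripper_width"],s["grasp_force"],s["contact_force"])
manip.move_linear([.5700,-.2615,.17],rate=.15)
manip.move_linear([.6411,.0451,.17],rate=.2,rot=down(-np.pi/2+.107));manip.dwell(.3)
s=manip.state();print(s["clock"],s["tool_pos"],s["joint_pos"],s["gripper_width"],s["contact_force"],s["moment"])
c,s=snap("w_held")
```

```text
25.7 [ 0.5707 -0.2619  0.0213]
26.175 [ 0.5701 -0.2615  0.0208] 0.03911005570569187 59.99987719927958 [-0.4256  1.1051  2.0434]
29.35 [0.6411 0.0445 0.17  ] [ 0.0306  0.2527  1.7479 -0.      1.1409  1.4952] 0.03865565713355553 [ 0.0116  0.4059 -4.7915] [-0.0024  0.1238  0.0348]
```

Run:
```python
from meas import *
c,s=load("w_held");P=cloud(c,s)
q=sel(P,.6411,.0448,.062,.150,.172);r=np.hypot(q[:,0]-.6411,q[:,1]-.0448);print(len(q),np.percentile(q[:,2],[5,50,95]))
k=(r>.035)&(r<.052);A=np.c_[q[k][:,:2]-[.6411,.0448],np.ones(k.sum())];print("tilt",np.linalg.lstsq(A,q[k][:,2],rcond=None)[0],k.sum())
k=r>.045;print("rim fit",fitc(q[(r>.0525)]))
f0=manip.state()["contact_force"];x,y=.6411,.0451
z=.17
for z in [.155,.152,.149,.146,.142,.138,.136,.134,.132,.130]:
    manip.move_linear([x,y,z],rate=.04);s=manip.state();f=s["contact_force"]-f0
    print(round(s["clock"],2),z,s["tool_pos"],f,s["moment"])
    if abs(f).max()>9: break
```

```text
21748 [0.1552 0.1608 0.1641]
tilt [-0.0117 -0.0058  0.161 ] 12602
rim fit [0.6411 0.0445 0.0537]
29.93 0.155 [0.6408 0.0451 0.1544] [-0.2675  0.3296 -0.0447] [-0.0235  0.1524  0.008 ]
30.18 0.152 [0.641  0.0451 0.1519] [ 0.0349 -0.2549  0.5263] [-0.001   0.1375 -0.0209]
30.43 0.149 [0.6409 0.0451 0.1487] [ 0.4166 -0.1439  0.4995] [0.0062 0.135  0.0384]
30.68 0.146 [0.6408 0.0451 0.1456] [-0.508   0.5323 -0.8509] [-0.0423  0.1051  0.0516]
30.93 0.142 [0.6407 0.0451 0.1415] [-0.5677  0.5892  0.4882] [-0.0002  0.1647  0.038 ]
31.18 0.138 [0.6407 0.0451 0.1375] [-0.1917  0.7804  0.6711] [-0.0343  0.1047  0.03  ]
31.43 0.136 [0.641  0.0451 0.1358] [0.7067 0.0325 0.4005] [-0.0652  0.1225 -0.0145]
31.68 0.134 [0.6409 0.0451 0.1338] [-0.6137 -0.4204  0.6623] [-0.0045  0.1658 -0.0206]
31.93 0.132 [0.6409 0.0451 0.1317] [-0.6555  0.9532  0.2425] [-0.0304  0.1466  0.0231]
32.17 0.13 [0.6409 0.0451 0.1298] [0.0662 0.1153 0.1895] [-0.0015  0.112  -0.0012]
```

The gear has entered the splines without contact force, so I'll keep lowering it.

Run:
```python
from meas import *
f0=np.array([0,.4,-4.8]);x,y=.6411,.0451
for z in [.122,.114,.106,.101,.098,.096,.094,.093,.092,.091,.090,.089,.088]:
    manip.move_linear([x,y,z],rate=.03);s=manip.state();f=s["contact_force"]-f0
    print(round(s["clock"],2),z,s["tool_pos"],f,s["moment"],s["gripper_width"])
    if abs(f[:2]).max()>12 or f[2]>26: break
```

```text
32.59 0.122 [0.6409 0.0451 0.1216] [-0.1969 -0.9736 -0.6687] [ 0.011   0.1832 -0.0458] 0.03885940871088839
33.01 0.114 [0.6408 0.0451 0.1136] [-0.0695  0.3752  0.3994] [-0.0236  0.0939 -0.0031] 0.039021761746461804
33.42 0.106 [0.6408 0.0451 0.1056] [ 0.7175 -1.013   0.1054] [-0.0232  0.1985 -0.0027] 0.03893651357451676
33.74 0.101 [0.6409 0.0451 0.1006] [ 0.7631 -0.1507 -0.0528] [-0.0338  0.1376  0.0061] 0.03883350224064814
33.99 0.098 [0.6416 0.0451 0.099 ] [-1.3145 -0.0876  5.6935] [ 0.0195  0.3967 -0.0215] 0.03940387230963204
34.24 0.096 [0.6416 0.0451 0.0968] [-1.3122  0.0954  6.7627] [0.0687 0.4114 0.0151] 0.03912010039990317
34.49 0.094 [0.6416 0.0451 0.0946] [-1.6653 -0.1841  9.7543] [0.0049 0.4093 0.0104] 0.038729898928143575
34.74 0.093 [0.6416 0.0451 0.0938] [-2.7134 -1.3357 10.2547] [0.0157 0.5429 0.0304] 0.0389853222516027
34.99 0.092 [0.6416 0.0452 0.093 ] [-2.5816 -1.2434 11.5321] [0.0082 0.5742 0.0239] 0.03928357063606986
35.24 0.091 [0.6417 0.0451 0.0928] [-4.1187 -0.9694 15.7433] [-0.024   0.8604  0.0029] 0.039075822531946594
35.49 0.09 [0.6417 0.0451 0.0927] [-6.025  -0.4027 18.2484] [ 0.0505  1.1895 -0.0657] 0.03893777737996055
35.74 0.089 [0.6418 0.0451 0.0927] [-9.2379 -0.7384 23.9766] [-0.0413  1.6115  0.0461] 0.03888064544973987
35.99 0.088 [0.6418 0.0451 0.0927] [-10.2239  -1.1535  27.5984] [-0.023   1.9277  0.0327] 0.03924794404998394
```

Run:
```python
from meas import *
manip.move_linear([.6416,.0451,.0888],rate=.03);manip.dwell(.5)
c,s=snap("w_home");P=cloud(c,s);print(s["clock"],s["tool_pos"],s["contact_force"],s["moment"],s["gripper_width"])
q=sel(P,.6416,.0451,.053,.078,.092);r=np.hypot(q[:,0]-.6416,q[:,1]-.0451);k=r>.036
A=np.c_[q[k][:,:2]-[.6416,.0451],np.ones(k.sum())];print("rim plane",np.linalg.lstsq(A,q[k][:,2],rcond=None)[0],k.sum(),"tip",np.median(sel(P,.641,.045,.006,.12,.14)[:,2]))
manip.dwell(1.);s=manip.state();print(s["clock"],s["tool_pos"],s["contact_force"])
cv2.imwrite("pics/home.png",c["image"])
```

```text
36.7417 [0.6418 0.0451 0.0927] [-10.7176  -1.1175  21.7374] [0.0236 1.8569 0.0414] 0.03898621058935968
rim plane [-0.004  -0.0029  0.0839] 12027 tip 0.12963735777030666
37.7917 [0.6418 0.0451 0.0927] [-10.0538   0.0081  21.2889]
```

View pics/home.png

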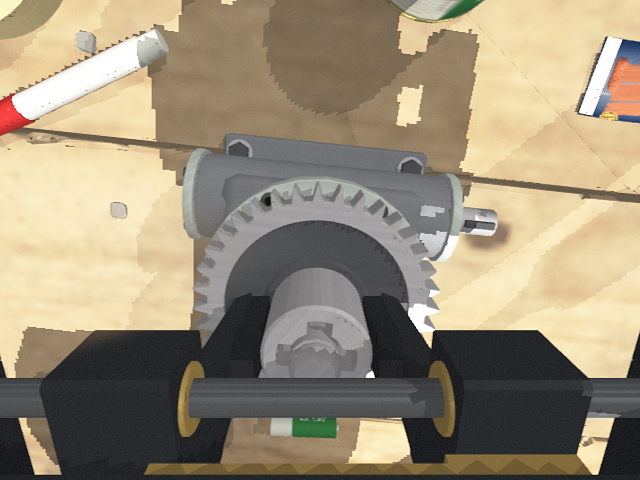

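The picture shows the gear seated level on the shaft, with its rim around (318,240) and the hub in the fingers at (315,340). The rim reads 45.7 mm below the shaft tip; fully home should be 45 mm.

```bash
python3 -c "
from cell import order;print(order.close_job())"
```

```text
the job is handed in; nothing more can be done
None
```

The job is handed in at about 38 s on the robot's clock: the pin is flush, the mallet is back where it stood, and the gear is meshed, fully home and still held with about 25 N of downward press.

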